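Try a pin gauge in three bored blocks and bin the bad

TASK

Take the pin gauge from its stand and try it in the bore of each of the three blocks on the sloping rack, from the left-hand block to the right-hand one as the robot sees them, pushing it in along the bore each time until it stops. Then put the gauge back upright and fully down in its stand, and put any block that did not take the pin up to its shoulder into the open box. Leave the good blocks in their places on the rack and do not knock over the glue bottle or the lamp post.

Things in the scene. Friction and masses are not known exactly. Their poses are not given: they have to be found in the camera images.
- gauge: Pin gauge, 97 mm long, upright in the stand: steel pin 9 mm thick, 36 mm long (last 5 mm tapers to 6), then a 24 mm round shoulder, then a black square handle 18 x 18 mm from z = 38 to 94 mm. Origin: end of the tip; z points to the handle; x, y square to its flats. 0.08 kg. It goes 36 mm into a good bore (shoulder on the top face), 16 mm into a bad one.
- stand: Wooden gauge stand, fixed: a block 50 x 50 mm, 46 mm high, on a 70 x 70 mm foot 6 mm thick. Origin: centre of its underside.
- stand_hole (a point): Centre of the mouth of the stand's upright hole, on its top face 46 mm above the table: 14 mm wide, 42 mm deep, so the pin hangs in it loosely and the gauge rests on its shoulder with the tip 36 mm below this point.
- rack: Grey sloping rack, fixed, 270 mm wide, three places 85 mm apart. Its surface rises away from the robot at 25 degrees, 46 mm above the table at the places; a 12 mm lip at the low front edge holds the blocks, ribs 6 mm high stand between the places. Origin: on the table under its middle; x away from the robot up the slope, y left along the row, z vertical.
- place_left (a point): The left place (+y) on the rack: the point on its sloping surface where the middle of a block's underside rests.
- place_middle (a point): The middle place on the rack, likewise.
- place_right (a point): The right place (-y) on the rack, likewise.
- block_1: One of the three blocks: aluminium, 40 x 40 mm, 44 mm high, alike outside. Origin: centre of underside; z along the bore, leaning 25 degrees towards the robot. Bore down its middle, 12 mm wide; it opens at the top face (z = 44 mm) in a recess 16 mm wide, 4 mm deep. A good bore is 40 mm deep; a bad one narrows to 4 mm at 16 mm below the top face. 0.12 kg. It rests on the rack.
- block_2: One of the three blocks: aluminium, 40 x 40 mm, 44 mm high, alike outside. Origin: centre of underside; z along the bore, leaning 25 degrees towards the robot. Bore down its middle, 12 mm wide; it opens at the top face (z = 44 mm) in a recess 16 mm wide, 4 mm deep. A good bore is 40 mm deep; a bad one narrows to 4 mm at 16 mm below the top face. 0.12 kg. It rests on the rack.
- block_3: One of the three blocks: aluminium, 40 x 40 mm, 44 mm high, alike outside. Origin: centre of underside; z along the bore, leaning 25 degrees towards the robot. Bore down its middle, 12 mm wide; it opens at the top face (z = 44 mm) in a recess 16 mm wide, 4 mm deep. A good bore is 40 mm deep; a bad one narrows to 4 mm at 16 mm below the top face. 0.12 kg. It rests on the rack.
- bin: Open light-grey stacking box for bad parts, fixed, 189 mm deep (x) by 166 mm wide (y), walls 61 mm high but the front one (-x) only 32 mm; inside about 176 x 150 mm, floor (dark, with a flat dark part on it) 5 mm above the table. Origin: centre of its underside.
- glue_bottle: Small glue bottle, 23 mm across and 90 mm high, loose, upright. Origin: centre of its underside.
- lamp_post: Black model lamp post, 25 mm foot, 103 mm high, loose, upright. Origin: centre of its underside.
There are look-alikes about, which are no part of the job. What is shaped like the gauge but blue is not meant.

How it is judged:
By the outcome, as a careful person would: the job done as asked, in the order asked, and still so for the second after the job is handed in, with the robot touching nothing.
It also fails if it takes over 64 s, if anything falls off the work surface, if the arm or the gripper's body presses on something with over 40 N, if the wrist force passes 120 N, or if a joint passes its speed limit or range.

ROBOT

A 6-joint arm with a two-finger parallel gripper is mounted at the origin on a cart in front of the work surface, level with it; the furniture and walls round the work are solid. World frame = base frame: x ahead of the robot, y to its left, z up, the work surface at z = 0. Lengths are in mm, angles in degrees, forces in N, time in s.
With the tool pointing down it reaches from about 350 to 850 mm from the base axis. Payload 8.1 kg.
Tool frame: the origin (TCP) lies midway between the tips of the shut fingers; the grasp point (between the pads) lies 19 mm behind it (r.pinch_z is the distance from the TCP to the grasp point, in mm); z points along the fingers, y is the line along which they close (so a half turn about z gives the same grasp; the last joint's range is limited). The gripper opens to 85 mm and grips with 20 to 120 N. Pads are 22 mm wide; open, the fingers measure 114 mm over their backs; the gripper's body (76 mm by 85 mm) begins 54 mm behind the grasp point. The pads swing forward as they close: fully open they stand 13 mm farther back than shut.
Start: joints at [-4.893, 7.471, 85.268, -0, 87.261, -4.893], TCP at [600.004, 0.022, 231.292] pointing down, gripper open.
Joint ranges: [-169.43, 169.43], [-51.17, 129.36], [1.28, 143.12], [-76.62, 256.62], [0, 156.53], [-152.29, 152.29]. Speed limits (degrees/s): [136.94, 136.94, 159.86, 180, 180, 180].

INTERFACE

Orientations are given as [roll, pitch, yaw] about the fixed x, y, z axes, in that order (R = Rz(yaw) Ry(pitch) Rx(roll)).
In Python, from bench import sensors, optics, job, r gives the robot as it stands.
- The arm moves only by the tool play_rows, never from a script. Its argument "motion" is a list that holds one entry, the list of rows, each a list of 6 numbers: the shift along the tool's x, y, z in cm, then the turn, a rotation vector about the tool's x, y, z in degrees. In form: [[[x, y, z, ax, ay, az], ...]]. A call has 1 to 5 rows; each row is the pose to reach, as a shift and turn from the pose commanded when the call began, along the tool's axes at that moment; what a row does not reach only later rows make up. A row lasts 1/10 s, in which the tool goes at most 50 mm and 8.59 degrees, less where a joint would pass 70% of its speed; a pose out of reach is approached as far as the arm can. A call with a gripper value outside its range is refused whole. "jaw" is the opening, from 0 (shut) to 1 (fully open), set as the call begins (left out, the last holds). The fingers move at their own pace and stop on an object; "squeeze" is the grip in N (left out, the last holds). Time passes only in rows, so rows that repeat a pose let the fingers close. It gives the time, the measured TCP pose, the force, the opening and the grip force at its end, in the units of the state.
- sensors.sense(): the state, without advancing time (a new reading comes with each control period).
- optics.snapshot(name): name is "scene" or "side" or "wrist"; returns a dict with "pixels" (480x640x3 uint8, red, green, blue), "mtx" (3x3 intrinsics, pixels), "k1" (the pictures are not rectified: a ray, as slopes to the right and down, at radius r is drawn at 1 + k1 r^2 times it, then the intrinsics apply), "R" (3x3) and "t" (3): a world point X has camera coordinates R X + t; the wrist camera has in their place "T_tool_cam" (4x4, takes a point from camera to tool coordinates, whose origin is the TCP and whose axes are the flange's). Camera axes: x right, y down, z forward; pixel columns grow to the right and rows downward; lengths in mm; the calibration is good to about 2 mm. A picture is of the moment at which its call begins: read the wrist's pose just before it. There is no depth.
- job.hand_in(): hands the job in; it is judged then, once.
The state is a dict: "time": time; "joint_pos": joint angles; "qd": joint speeds; "joint_efforts": joint torques, N m; "tool_pos": TCP position; "tcp_rot": TCP orientation; "ft_force": force on the tool from outside, world axes, zero at the start; "wrist_torque": the same for the moment, N m; "finger_gap": finger opening in mm; "grip_force": force on a finger pad.
Only numpy, scipy, OpenCV 4.12 (cv2) and the standard library are available. Lean on these libraries where they do the work, as an engineer would, in place of code of your own. Each camera call takes 0.05 s, during which the arm holds its last target. There are 200 camera calls.

## Working session

There is one attempt and no reset: what is moved stays moved. The work goes in short steps, Python scripts to look and compute and a tool call to move; the robot and the scene stay as the last step left them, time stands still between calls to the robot, and variables do not carry over. Pictures are saved under pics/ and viewed, at most 10 in all, crops included, and the job is handed in when it is done.

Besides the shell and the picture viewer there is one more tool, called after "Call:" by a JSON object that holds its "op" and its "data". play_rows: Moves the arm, as the interface text tells. Its arguments: {"type":"object","properties":{"motion":{"type":"array","items":{"type":"array","items":{"type":"array","items":{"type":"number"}}}},"jaw":{"type":"number"},"squeeze":{"type":"number"}},"required":["motion"]}

```bash
ls; mkdir -p pics; python3 - <<'E'
from bench import sensors, optics, job, r
import cv2,pickle
print(sensors.sense())
for n in ("scene","side","wrist"):
    s=optics.snapshot(n); pickle.dump(s,open(f"pics/{n}.pkl","wb"))
    cv2.imwrite(f"pics/{n}0.png",s["pixels"][:,:,::-1])
    print(n,{k:(v.tolist() if hasattr(v,'tolist') else v) for k,v in s.items() if k!="pixels"})
E
```

```text
pics
{'time': 0.0, 'joint_pos': array([-4.89330624e+00,  7.51528151e+00,  8.53324553e+01,  4.65884042e-05,
        8.72609882e+01, -4.89107355e+00]), 'qd': array([-0.0264567 , -0.04130858, -0.03643824, -0.07595348, -0.04392696,
        0.0108889 ]), 'joint_efforts': array([-1.90700346e-03, -5.69404185e+01, -5.00557995e+01, -2.19391650e-04,
        1.44415747e-02,  7.24149572e-05]), 'tool_pos': array([5.99429402e+02, 6.89068703e-02, 2.30212187e+02]), 'tcp_rot': array([-1.79891675e+02, -9.31642920e-03,  8.99977562e+01]), 'ft_force': array([0.07799157, 0.41336247, 0.38800271]), 'wrist_torque': array([ 0.05987018, -0.01194909, -0.00969739]), 'grip_force': 0.0, 'finger_gap': 85.48495352076571}
scene {'mtx': [[524.8037780783964, 0.0, 322.83843715590086], [0.0, 524.8037780783964, 242.92626408216495], [0.0, 0.0, 1.0]], 'k1': -0.15741956251633907, 'R': [[0.5639716285201468, -0.8257373234848627, 0.00968890233146027], [-0.5294869658408675, -0.3705889617653437, -0.7630906724776007], [0.6337030497235797, 0.42523134176791305, -0.6462188102719503]], 't': [-367.98368149678123, 295.32143378231945, 66
[... 193 characters left out ...]
317, 0.02465956508801134, -0.012149216234712918], [0.024417669545791817, 0.5934610549424241, -0.804492233449508], [-0.012628341910171429, -0.8044848551192838, -0.5938389031246644]], 't': [528.4982174307811, 112.78555121654408, 812.99018265936]}
wrist {'mtx': [[349.8998523539679, 0.0, 319.88075304591365], [0.0, 349.8998523539679, 237.37077116679305], [0.0, 0.0, 1.0]], 'k1': -0.011300423751823238, 'T_tool_cam': [[-0.0011215077195754568, -0.958103590316808, -0.28641971378114783, 71.64693000266294], [0.9999993514258193, -0.001017691288474543, -0.0005113241436474215, 0.1099415655141378], [0.00019841465028185316, -0.28642010147069125, 0.9581041102641944, -142.4679111711124], [0.0, 0.0, 0.0, 1.0]]}
```

View pics/scene0.png

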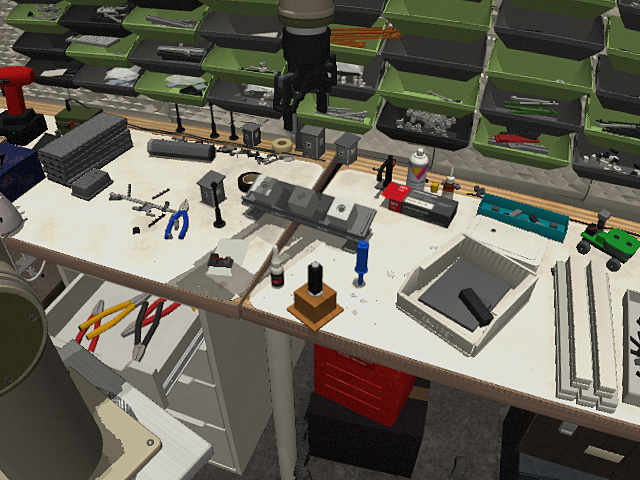

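View pics/side0.png

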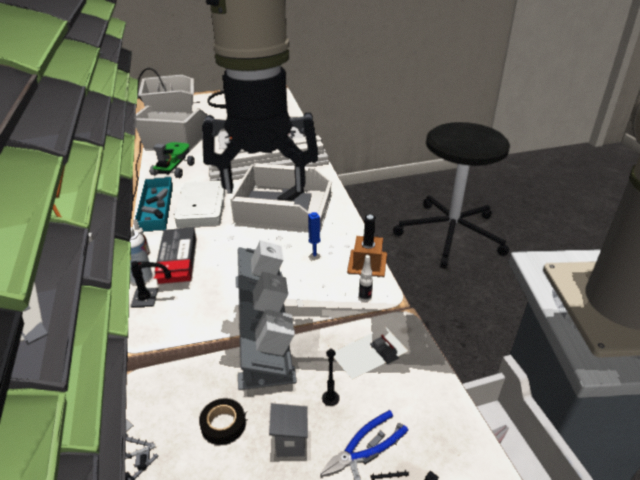

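View pics/wrist0.png

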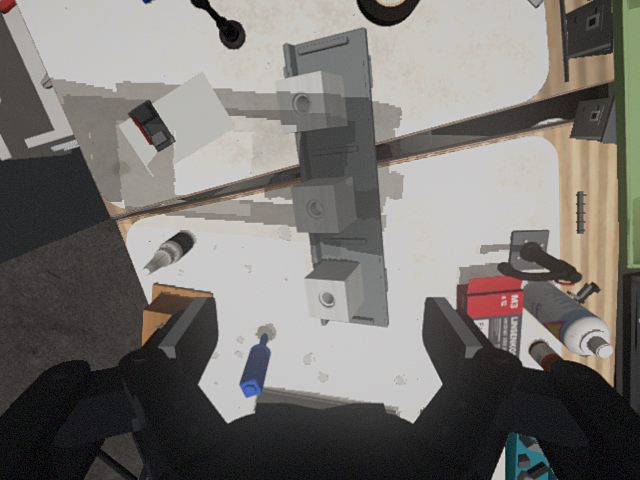

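The scene picture shows the gauge in its stand at about (316,275), with the blue look-alike at (361,262). The bottle is at (277,265), the lamp post at (218,205) and the box at (465,290). In the wrist picture the bores are at about (301,104), (316,209) and (327,298).

```bash
python3 - <<'E'
import cv2,pickle,numpy as np
a=pickle.load(open("pics/scene.pkl","rb"))["pixels"][:,:,::-1];b=pickle.load(open("pics/side.pkl","rb"))["pixels"][:,:,::-1]
w=pickle.load(open("pics/wrist.pkl","rb"))["pixels"][:,:,::-1]
z=lambda i,x,y,W,H,s:cv2.resize(i[y:y+H,x:x+W],None,fx=s,fy=s,interpolation=cv2.INTER_CUBIC)
A=z(a,235,160,160,180,2.5);B=z(b,230,205,160,180,2.5)
cv2.imwrite("pics/c1.png",np.hstack([A,B]))
cv2.imwrite("pics/c2.png",np.hstack([z(w,265,60,130,280,2),z(w,130,220,90,280,2)[:560] if 0 else cv2.copyMakeBorder(z(w,130,220,180,140,2),0,280,0,0,cv2.BORDER_CONSTANT)]))
E
cat > h.py <<'E'
import numpy as np,cv2,pickle
from scipy.spatial.transform import Rotation as Ro
def cam(s,pose=None):
    "returns camera centre, R(cam->world)"
    if "R" in s: R=np.array(s["R"]);return -R.T@np.array(s["t"]),R.T
    p,e=pose;Rt=Ro.from_euler("xyz",e,degrees=True).as_matrix();T=np.array(s["T_tool_cam"])
    return Rt@T[:3,3]+p,Rt@T[:3,:3]
def ray(s,px,pose=None):
    C,R=cam(s,pose)
    u=cv2.undistortPoints(np.array([[px]],float),np.array(s["mtx"]),np.array([s["k1"],0,0,0.]))[0,0]
    d=R@np.array([u[0],u[1],1]);return C,d/np.linalg.norm(d)
def tri(rs):
    A=0;b=0
    for C,d in rs:
        P=np.eye(3)-np.outer(d,d);A=A+P;b=b+P@C
    X=np.linalg.solve(A,b);return X,[round(float(np.linalg.norm((np.eye(3)-np.outer(d,d))@(X-C))),1) for C,d in rs]
def onz(s,px,z,pose=None):
    C,d=ray(s,px,pose);return C+d*(z-C[2])/d[2]
def proj(s,X,pose=None):
    C,R=cam(s,pose);rv=cv2.Rodrigues(R.T)[0]
    return cv2.projectPoints(np.array([X],float),rv,-R.T@C,np.array(s["mtx"]),np.array([s["k1"],0,0,0.]))[0][0,0]
def load(n):return pickle.load(open(f"pics/{n}.pkl","rb"))
E
```

```text
(no output)
```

View pics/c1.png

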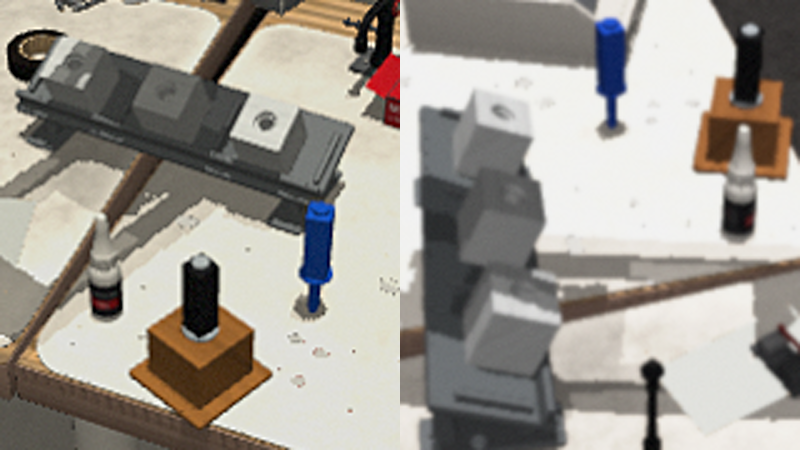

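View pics/c2.png

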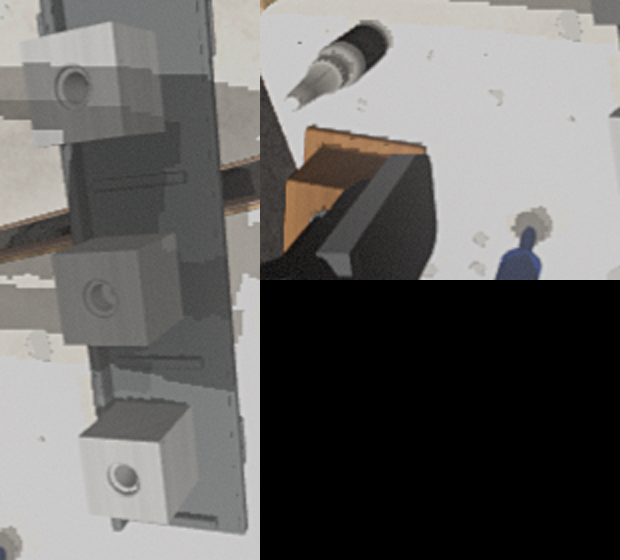

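c1 shows the handle top at scene (315,263) and side (369,216), with the bores at scene (265,186), (304,197) and (341,208). c2 refines the wrist bore pixels to (301.5,104), (315.5,208.5) and (327.5,298.5).

```bash
python3 - <<'E'
from h import *
np.set_printoptions(precision=1,suppress=True)
s,d,w=load("scene"),load("side"),load("wrist")
P=(np.array([599.4,.07,230.2]),[-179.89,0,90])
print("gauge",tri([ray(s,(315,263.2)),ray(d,(369.2,216.2))]),onz(s,(315,263.2),107),onz(d,(369.2,216.2),107))
B=[]
for n,a,b,c in (("L",(265,186.4),(301.5,104),None),("M",(304.2,197.2),(315.5,208.5),(274.8,280.2)),("R",(341.4,208.4),(327.5,298.5),(274.8,249.8))):
    rs=[ray(s,a),ray(w,b,P)]+([ray(d,c)] if c else [])
    print(n,tri(rs)); B.append(tri(rs)[0]); print(onz(w,b,86,P),onz(s,a,86))
print("foot",[onz(s,p,6)[:2] for p in ((288.2,308.8),(314.2,329.6),(343,309.6))])
print("top",[onz(s,p,46)[:2] for p in ((293.8,292.8),(315,308.8),(336.2,293.6))])
print("bottle",onz(s,(277.4,286),0),"lamp",onz(s,(219,224),0),"blue",onz(s,(361,285),0))
print("bin",[onz(s,p,z) for p,z in (((397,295),32),((466,237),61),((536,270),61),((475,357),0))])
E
```

```text
gauge (array([ 435.3, -132.5,  108. ]), [0.2, 0.2]) [ 435.9 -131.8  107. ] [ 435.2 -134.2  107. ]
L (array([585.1,  93. ,  81.3]), [0.4, 0.4])
[585.1  93.1  86. ] [580.2  88.1  86. ]
M (array([595.7,   7.5,  85. ]), [2.2, 3.3, 2.0])
[595.5  11.2  86. ] [594.4   4.1  86. ]
R (array([603.1, -72.6,  85.7]), [1.6, 2.9, 4.0])
[605.9 -71.6  86. ] [604.9 -72.9  86. ]
foot [array([407.1, -96.8]), array([ 394.8, -159. ]), array([ 458.4, -173.6])]
top [array([ 412. , -106.3]), array([ 402.9, -154.9]), array([ 450.1, -164.1])]
bottle [444.1 -44.4   0. ] lamp [516.1 163.9   0. ] blue [ 531.5 -165.2    0. ]
bin [array([ 516.9, -242.3,   32. ]), array([ 692.1, -288.4,   61. ]), array([ 679.6, -425.7,   61. ]), array([ 495.7, -399. ,    0. ])]
```

Call:
{"op": "play_rows", "data": {"motion": [[[-13.3, -16.4, 6.0, 0, 0, 11], [-13.3, -16.4, 6.0, 0, 0, 11], [-13.3, -16.4, 6.0, 0, 0, 11], [-13.3, -16.4, 6.0, 0, 0, 11], [-13.3, -16.4, 6.0, 0, 0, 11]]]}}

```text
time: 0.65
tool_pos: [432.3, -134.3, 169.1]
tcp_rot: [-179.8, 0.0, 78.9]
ft_force: [0.1, 0.6, -0.9]
finger_gap: 85.4
grip_force: 0.0
```

Call:
{"op": "play_rows", "data": {"motion": [[[0, 0, 0, 0, 0, 0], [0, 0, 0, 0, 0, 0], [0, 0, 0, 0, 0, 0]]]}}

```text
time: 0.95
tool_pos: [437.0, -132.6, 171.9]
tcp_rot: [179.9, -0.0, 79.0]
ft_force: [-0.4, 0.2, 0.8]
finger_gap: 85.7
grip_force: 0.0
```

```bash
cat >> h.py <<'E'
def snap(n,f,crop=None,k=1):
    from bench import sensors,optics
    q=sensors.sense();s=optics.snapshot(n);s["pose"]=(np.array(q["tool_pos"]),list(q["tcp_rot"]))
    pickle.dump(s,open(f"pics/{f}.pkl","wb"));i=s["pixels"][:,:,::-1]
    if crop:x,y,W,H=crop;i=cv2.resize(i[y:y+H,x:x+W],None,fx=k,fy=k,interpolation=cv2.INTER_CUBIC)
    cv2.imwrite(f"pics/{f}.png",i);print(q["time"],q["tool_pos"].round(1),q["tcp_rot"].round(1),q["finger_gap"]);return s
def to(p,e,pose=None):
    "row (cm, deg) from measured pose to target"
    from bench import sensors
    if pose is None:q=sensors.sense();pose=(q["tool_pos"],q["tcp_rot"])
    R=Ro.from_euler("xyz",pose[1],degrees=True);T=e if isinstance(e,Ro) else Ro.from_euler("xyz",e,degrees=True)
    return np.r_[R.inv().apply(np.array(p)-pose[0])/10,(R.inv()*T).as_rotvec(degrees=True)].round(2)
E
python3 -c "
from h import *
snap('wrist','w1',(200,120,240,180),3.3)"
```

```text
0.95 [ 437.  -132.6  171.9] [179.9  -0.   79. ] 85.65247488358551
```

View pics/w1.png

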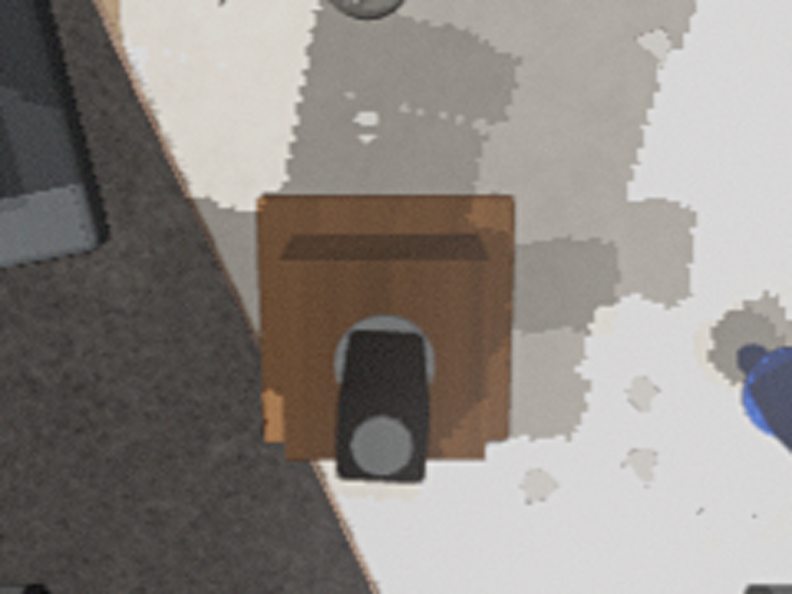

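The handle top is centred at (315.8,255.2) and square to the tool, so the stand yaw is about -11°. The stand's top face centre is near (316.5,229).

```bash
python3 - <<'E'
from h import *
s=load("w1");P=s["pose"]
g=lambda x,y:(200+x/3.3,120+y/3.3)
print(onz(s,g(382,446),107,P),[onz(s,g(*p),46,P).round(1) for p in ((285,460),(485,460),(280,260),(490,260),(384,366))])
G=onz(s,g(382,446),107,P)
print(to([G[0],G[1],64],[180,0,79]))
E
```

```text
[ 434.34634028 -134.07011907  107.        ] [array([ 405.3, -154.2,   46. ]), array([ 453.8, -163.7,   46. ]), array([ 415. , -105.2,   46. ]), array([ 463.4, -114.6,   46. ]), array([ 434. , -135.2,   46. ])]
[-0.21 -0.24 10.78  0.05 -0.    0.06]
```

Call:
{"op": "play_rows", "data": {"motion": [[[-0.15, -0.2, 5, 0, 0, 0], [-0.15, -0.2, 9, 0, 0, 0], [-0.15, -0.2, 10.7, 0, 0, 0], [-0.15, -0.2, 10.7, 0, 0, 0]]]}}

```text
time: 1.4
tool_pos: [431.9, -132.4, 61.2]
tcp_rot: [-179.7, -0.1, 79.1]
ft_force: [0.8, 0.3, -0.2]
finger_gap: 85.5
grip_force: 0.0
```

Call:
{"op": "play_rows", "data": {"motion": [[[0, 0, 0, 0, 0, 0], [0, 0, 0, 0, 0, 0], [0, 0, 0, 0, 0, 0], [0, 0, 0, 0, 0, 0], [0, 0, 0, 0, 0, 0]]], "jaw": 0, "squeeze": 70}}

```text
time: 1.9
tool_pos: [434.5, -134.4, 65.3]
tcp_rot: [179.9, 0.0, 79.0]
ft_force: [0.1, 0.6, 2.5]
finger_gap: 17.0
grip_force: 68.2
```

Call:
{"op": "play_rows", "data": {"motion": [[[0, 0, 0, 0, 0, 0], [0, 0, 0, 0, 0, 0]]]}}

```text
time: 2.1
tool_pos: [434.5, -134.4, 65.3]
tcp_rot: [179.9, 0.0, 79.0]
ft_force: [-0.0, -0.2, 5.9]
finger_gap: 17.2
grip_force: 68.6
```

```bash
cat >> h.py <<'E'
def rackR(yaw,t=25,flip=90):
    "tool pointing down bore; flip 90: tool x=rack y"
    return Ro.from_euler("z",yaw,degrees=True)*Ro.from_euler("y",-t,degrees=True)*Ro.from_euler("xyz",[180,0,flip],degrees=True)
E
python3 - <<'E'
from h import *
T=rackR(6.2);print(T.as_matrix().round(2))
z=T.as_matrix()[:,2];b=np.array([585.1,93,85.9])
print(b-80*z,to(b-80*z,T,(np.array([434.5,-134.4,190]),[180,0,79])))
E
```

```text
[[-0.11  0.9   0.42]
 [ 0.99  0.1   0.05]
 [ 0.    0.42 -0.91]]
[551.48829182  89.3486     158.40462296] [ 24.2    7.21   3.16 -24.81   3.75 -16.93]
```

Call:
{"op": "play_rows", "data": {"motion": [[[0, 0, -3, 0, 0, 0], [0, 0, -6, 0, 0, 0], [0, 0, -10, 0, 0, 0], [0, 0, -12.5, 0, 0, 0]]]}}

```text
time: 2.5
tool_pos: [434.3, -134.4, 192.1]
tcp_rot: [179.9, 0.0, 79.0]
ft_force: [0.4, -0.1, -0.7]
finger_gap: 16.7
grip_force: 70.1
```

Call:
{"op": "play_rows", "data": {"motion": [[[4.8, 1.4, 0.2, -4.96, 0.75, -3.39], [9.7, 2.9, 0.5, -9.92, 1.5, -6.77], [14.5, 4.3, 1, -14.9, 2.25, -10.2], [19.4, 5.8, 2, -19.85, 3, -13.5], [24.2, 7.2, 3.2, -24.8, 3.75, -16.9]]]}}

```text
time: 3.0
tool_pos: [549.2, 87.2, 159.4]
tcp_rot: [154.7, -0.0, 96.3]
ft_force: [0.8, -1.2, -1.2]
finger_gap: 17.3
grip_force: 70.2
```

Call:
{"op": "play_rows", "data": {"motion": [[[0, 0, 0, 0, 0, 0], [0, 0, 0, 0, 0, 0], [0, 0, 0, 0, 0, 0]]]}}

```text
time: 3.3
tool_pos: [548.3, 84.6, 158.8]
tcp_rot: [155.0, 0.0, 96.1]
ft_force: [0.5, -0.6, -0.7]
finger_gap: 17.4
grip_force: 70.1
```

```bash
python3 - <<'E'
from h import *
w=snap('wrist','w2');s=snap('scene','s2');P=w["pose"]
z=lambda i,x,y,W,H,k:cv2.resize(i[y:y+H,x:x+W,::-1],None,fx=k,fy=k,interpolation=cv2.INTER_CUBIC)
cv2.imwrite("pics/c3.png",np.hstack([z(w["pixels"],220,150,200,200,2.6),z(s["pixels"],215,130,100,200,2.6)]))
b=np.array([585.1,93,85.9]);print("pred bore",proj(w,b,P),"tip",proj(w,P[0]+Ro.from_euler("xyz",P[1],degrees=True).apply([0,0,55.3]),P))
E
```

```text
3.3 [548.3  84.6 158.8] [155.    0.   96.1] 17.44911841751411
3.35 [548.7  84.2 159.2] [155.    0.   96.1] 16.95262738544716
pred bore [324.99389503 237.28892806] tip [320.2176529  257.17343682]
```

View pics/c3.png

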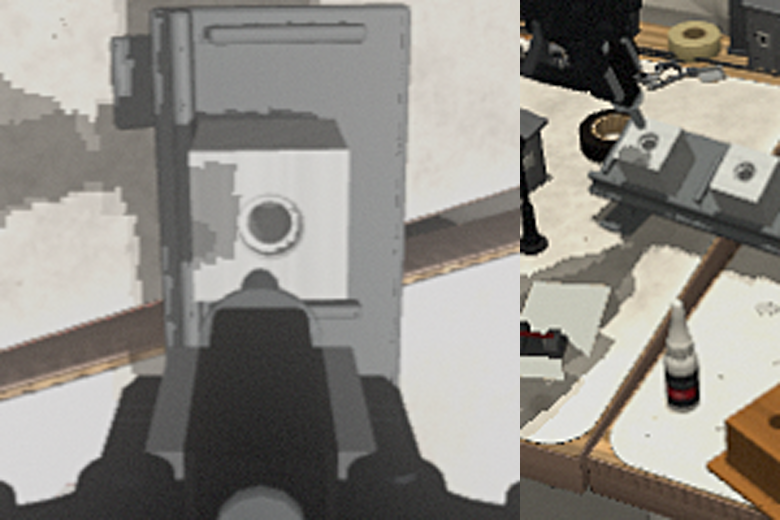

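The crop puts the bore mouth at (323.8,236.2) and the pin tip at (320.4,256.5). Both are within about 1 px of prediction, and the block is square to the tool.

```bash
python3 - <<'E'
from h import *
w=load('w2');P=w["pose"];P=(P[0],P[1])
b=onz(w,(323.8,236.2),85.9,P);T=rackR(6.2);z=T.as_matrix()[:,2]
R=Ro.from_euler("xyz",P[1],degrees=True)
print(b,R.inv().apply(b-P[0]))
E
```

```text
[584.12379003  93.77229465  85.9       ] [ 5.35435821  2.4168165  81.57304506]
```

Call:
{"op": "play_rows", "data": {"motion": [[[0.5, 0.23, 0.5, 0, 0, 0], [0.5, 0.23, 1.5, 0, 0, 0], [0.5, 0.23, 2.3, 0, 0, 0], [0.5, 0.23, 3.0, 0, 0, 0], [0.5, 0.23, 3.4, 0, 0, 0]]]}}

```text
time: 3.9
tool_pos: [563.7, 91.8, 127.0]
tcp_rot: [155.1, -0.0, 96.2]
ft_force: [0.1, -0.0, -1.1]
finger_gap: 17.4
grip_force: 70.1
```

Call:
{"op": "play_rows", "data": {"motion": [[[0, 0, 0.3, 0, 0, 0], [0, 0, 0.6, 0, 0, 0], [0, 0, 0.8, 0, 0, 0], [0, 0, 0.9, 0, 0, 0], [0, 0, 1.0, 0, 0, 0]]]}}

```text
time: 4.4
tool_pos: [568.4, 92.4, 119.8]
tcp_rot: [155.0, -0.0, 96.2]
ft_force: [1.0, 0.3, -0.1]
finger_gap: 16.8
grip_force: 70.1
```

Call:
{"op": "play_rows", "data": {"motion": [[[0, 0, 0.2, 0, 0, 0], [0, 0, 0.4, 0, 0, 0], [0, 0, 0.6, 0, 0, 0], [0, 0, 0.6, 0, 0, 0]]]}}

```text
time: 4.8
tool_pos: [570.7, 92.7, 113.7]
tcp_rot: [155.0, -0.0, 96.2]
ft_force: [0.6, -0.2, -0.6]
finger_gap: 17.1
grip_force: 70.1
```

Call:
{"op": "play_rows", "data": {"motion": [[[0, 0, 0.4, 0, 0, 0], [0, 0, 0.8, 0, 0, 0], [0, 0, 1.1, 0, 0, 0], [0, 0, 1.2, 0, 0, 0], [0, 0, 1.3, 0, 0, 0]]]}}

```text
time: 5.3
tool_pos: [576.0, 93.3, 103.3]
tcp_rot: [155.1, 0.0, 96.2]
ft_force: [-29.8, -4.4, 30.7]
finger_gap: 17.2
grip_force: 75.6
```

Call:
{"op": "play_rows", "data": {"motion": [[[0, 0, 0.1, 0, 0, 0], [0, 0, 0.1, 0, 0, 0]]]}}

```text
time: 5.5
tool_pos: [576.1, 93.3, 103.4]
tcp_rot: [155.1, 0.0, 96.2]
ft_force: [-33.8, -4.3, 34.7]
finger_gap: 17.4
grip_force: 76.4
```

Call:
{"op": "play_rows", "data": {"motion": [[[0, 0, -1.5, 0, 0, 0], [0, 0, -4.0, 0, 0, 0], [0, 0, -6.3, 0, 0, 0], [-4.2, 0.05, -6.3, 0, 0, 0], [-8.46, 0.1, -6.3, 0, 0, 0]]]}}

```text
time: 6.0
tool_pos: [560.9, 6.9, 160.6]
tcp_rot: [154.8, 0.0, 96.4]
ft_force: [1.3, -0.2, -2.2]
finger_gap: 17.2
grip_force: 70.0
```

Call:
{"op": "play_rows", "data": {"motion": [[[0, 0, 0, 0, 0, 0], [0, 0, 0, 0, 0, 0], [0, 0, 0, 0, 0, 0], [0, 0, 0, 0, 0, 0]]]}}

```text
time: 6.4
tool_pos: [560.0, 7.7, 158.6]
tcp_rot: [155.0, -0.0, 96.3]
ft_force: [-0.1, 0.6, -0.3]
finger_gap: 16.8
grip_force: 70.0
```

```bash
python3 - <<'E'
from h import *
w=snap('wrist','w3',(220,150,200,200),3);P=w["pose"]
for b in ([594.3,9.8,85.9],[604,-74,85.9]):print("pred bore",proj(w,np.array(b),P))
print("tip",proj(w,P[0]+Ro.from_euler("xyz",P[1],degrees=True).apply([0,0,55.3]),P))
E
```

```text
6.4 [560.    7.7 158.6] [155.   -0.   96.3] 16.765419987870303
pred bore [320.90366778 246.74118699]
pred bore [321.56575175 354.84275025]
tip [320.22125609 257.17240865]
```

View pics/w3.png

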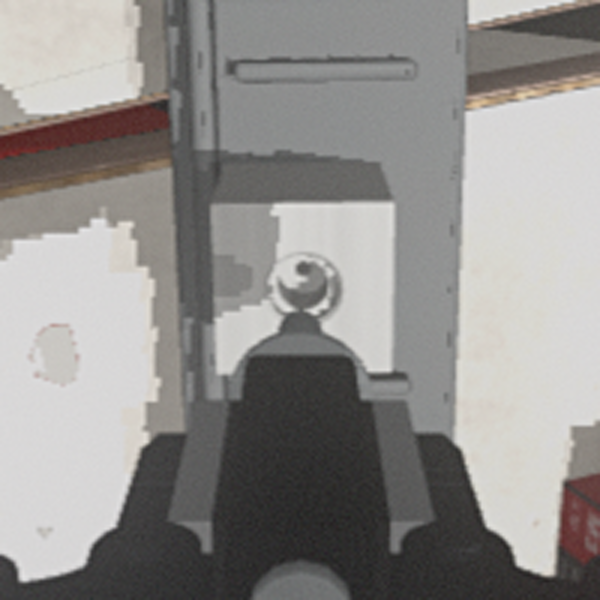

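The middle bore mouth is at (321.7,245.3), with a narrow dark hole visible inside it. The tip is at about (320,256.7).

```bash
python3 - <<'E'
from h import *
w=load('w3');P=w["pose"]
b=onz(w,(321.7,245.3),85.9,P)
print(b,Ro.from_euler("xyz",P[1],degrees=True).inv().apply(b-P[0]))
E
```

```text
[594.78450383  10.79279065  85.9       ] [-0.73231818  1.00997111 80.64990315]
```

Call:
{"op": "play_rows", "data": {"motion": [[[-0.1, 0.09, 1.0, 0, 0, 0], [-0.1, 0.09, 1.8, 0, 0, 0], [-0.1, 0.09, 2.6, 0, 0, 0], [-0.1, 0.09, 3.2, 0, 0, 0], [-0.1, 0.09, 3.6, 0, 0, 0]]]}}

```text
time: 6.95
tool_pos: [576.0, 7.3, 125.4]
tcp_rot: [155.1, -0.0, 96.2]
ft_force: [-0.2, 0.1, -1.0]
finger_gap: 17.5
grip_force: 70.0
```

Call:
{"op": "play_rows", "data": {"motion": [[[0, 0, 0.2, 0, 0, 0], [0, 0, 0.4, 0, 0, 0], [0, 0, 0.6, 0, 0, 0], [0, 0, 0.65, 0, 0, 0], [0, 0, 0.65, 0, 0, 0]]]}}

```text
time: 7.45
tool_pos: [579.2, 7.4, 121.7]
tcp_rot: [155.0, 0.0, 96.2]
ft_force: [-6.2, -0.9, 6.0]
finger_gap: 17.2
grip_force: 71.7
```

Call:
{"op": "play_rows", "data": {"motion": [[[0, 0, 0.1, 0, 0, 0], [0, 0, 0.15, 0, 0, 0], [0, 0, 0.15, 0, 0, 0]]]}}

```text
time: 7.75
tool_pos: [579.8, 7.4, 121.4]
tcp_rot: [155.0, 0.0, 96.2]
ft_force: [-18.3, -0.8, 18.3]
finger_gap: 16.7
grip_force: 73.8
```

Call:
{"op": "play_rows", "data": {"motion": [[[0, 0, -1.5, 0, 0, 0], [0, 0, -4.4, 0, 0, 0], [-4.2, 0, -4.4, 0, 0, 0], [-8.5, 0, -4.4, 0, 0, 0], [-8.5, 0, -4.4, 0, 0, 0]]]}}

```text
time: 8.25
tool_pos: [571.2, -83.7, 160.9]
tcp_rot: [154.9, 0.1, 95.9]
ft_force: [0.4, 0.1, -1.3]
finger_gap: 17.5
grip_force: 70.2
```

Call:
{"op": "play_rows", "data": {"motion": [[[0, 0, 0, 0, 0, 0], [0, 0, 0, 0, 0, 0], [0, 0, 0, 0, 0, 0], [0, 0, 0, 0, 0, 0]]]}}

```text
time: 8.65
tool_pos: [570.2, -77.8, 159.1]
tcp_rot: [155.0, -0.0, 96.3]
ft_force: [0.4, 0.5, -0.7]
finger_gap: 17.0
grip_force: 70.2
```

```bash
python3 - <<'E'
from h import *
w=snap('wrist','w4',(220,150,200,200),3);P=w["pose"]
print("pred bore",proj(w,np.array([604,-73.7,85.9]),P))
E
```

```text
8.65 [570.2 -77.8 159.1] [155.   -0.   96.3] 16.978920852839476
pred bore [320.09744269 243.74300308]
```

View pics/w4.png

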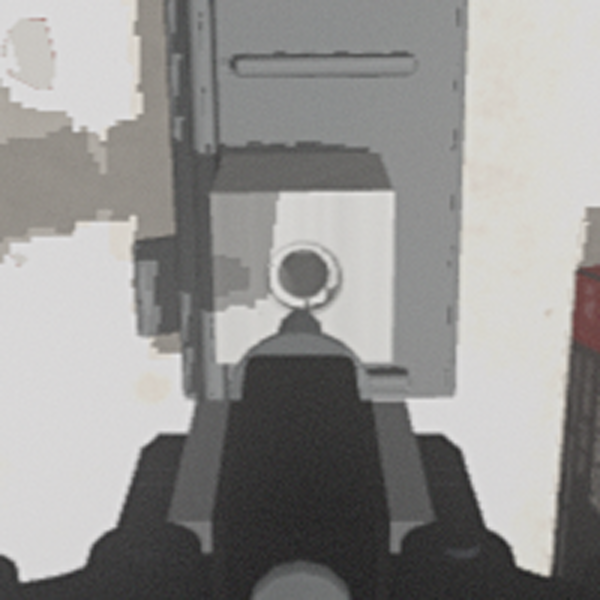

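The right-hand bore mouth is at (321.5,241.7) and looks open. The tip is at about (320,255).

Call:
{"op": "play_rows", "data": {"motion": [[[0.1, 0.09, 1.0, 0, 0, 0], [0.1, 0.09, 1.8, 0, 0, 0], [0.1, 0.09, 2.6, 0, 0, 0], [0.1, 0.09, 3.2, 0, 0, 0], [0.1, 0.09, 3.6, 0, 0, 0]]]}}

```text
time: 9.2
tool_pos: [585.9, -76.0, 125.8]
tcp_rot: [155.1, -0.0, 96.2]
ft_force: [0.1, 0.9, -1.2]
finger_gap: 17.4
grip_force: 70.2
```

Call:
{"op": "play_rows", "data": {"motion": [[[0, 0, 0.2, 0, 0, 0], [0, 0, 0.4, 0, 0, 0], [0, 0, 0.6, 0, 0, 0], [0, 0, 0.8, 0, 0, 0], [0, 0, 0.9, 0, 0, 0]]]}}

```text
time: 9.7
tool_pos: [590.0, -75.9, 118.9]
tcp_rot: [155.0, -0.0, 96.2]
ft_force: [0.0, -0.3, -0.2]
finger_gap: 17.2
grip_force: 70.2
```

Past the bad-bore depth with no force, so I keep going to the shoulder.

Call:
{"op": "play_rows", "data": {"motion": [[[0, 0, 0.4, 0, 0, 0], [0, 0, 0.8, 0, 0, 0], [0, 0, 1.2, 0, 0, 0], [0, 0, 1.5, 0, 0, 0], [0, 0, 1.6, 0, 0, 0]]]}}

```text
time: 10.2
tool_pos: [596.4, -75.0, 103.8]
tcp_rot: [155.1, -0.0, 96.2]
ft_force: [-0.2, 0.9, -1.0]
finger_gap: 17.0
grip_force: 70.2
```

Call:
{"op": "play_rows", "data": {"motion": [[[0, 0, 0.1, 0, 0, 0], [0, 0, 0.2, 0, 0, 0], [0, 0, 0.2, 0, 0, 0]]]}}

```text
time: 10.5
tool_pos: [597.1, -75.1, 103.6]
tcp_rot: [155.1, -0.0, 96.2]
ft_force: [-15.5, 0.3, 14.2]
finger_gap: 17.3
grip_force: 73.0
```

Call:
{"op": "play_rows", "data": {"motion": [[[0, 0, -2, 0, 0, 0], [0, 0, -5, 0, 0, 0], [0, 0, -9.5, 0, 0, 0], [0, 0, -9.5, 0, 0, 0], [0, 0, -9.5, 0, 0, 0]]]}}

```text
time: 11.0
tool_pos: [558.4, -79.9, 191.0]
tcp_rot: [154.8, 0.1, 96.2]
ft_force: [-0.1, 0.5, -1.0]
finger_gap: 17.5
grip_force: 70.2
```

```bash
python3 - <<'E'
from h import *
r=to([434.4,-134.4,120],[180,0,79])
print(r);
from bench import sensors;print(sensors.sense()["tool_pos"])
E
```

```text
[ -4.08 -14.71   0.93  25.02  -3.67  16.9 ]
[558.438302   -79.88351919 190.97722128]
```

Call:
{"op": "play_rows", "data": {"motion": [[[-1.0, -3.4, -0.3, 6.2, -0.9, 4.2], [-2.0, -6.8, -0.7, 12.5, -1.8, 8.4], [-3.0, -10.2, -1.0, 18.7, -2.75, 12.7], [-4.1, -13.65, -1.35, 25.0, -3.65, 16.9], [-4.1, -13.65, -1.35, 25.0, -3.65, 16.9]]]}}

```text
time: 11.5
tool_pos: [430.3, -134.3, 139.8]
tcp_rot: [-179.2, -0.1, 78.9]
ft_force: [-0.5, 0.4, -1.9]
finger_gap: 17.1
grip_force: 70.1
```

Call:
{"op": "play_rows", "data": {"motion": [[[0, 0, 0, 0, 0, 0], [0, 0, 0, 0, 0, 0], [0, 0, 0, 0, 0, 0], [0, 0, 0, 0, 0, 0]]]}}

```text
time: 11.9
tool_pos: [433.7, -133.8, 143.6]
tcp_rot: [-179.9, -0.1, 79.1]
ft_force: [0.2, 1.1, -0.5]
finger_gap: 17.2
grip_force: 70.1
```

```bash
python3 - <<'E'
from h import *
w=snap('wrist','w5',(220,150,200,200),3);P=w["pose"]
print("hole",proj(w,np.array([434.4,-134.4,46]),P), to([434.4,-134.4,90],[180,0,79]))
print("tip",proj(w,P[0]+Ro.from_euler("xyz",P[1],degrees=True).apply([0,0,55.3]),P))
E
```

```text
11.9 [ 433.7 -133.8  143.6] [-1.799e+02 -1.000e-01  7.910e+01] 17.197113831816385
hole [321.05017909 238.05117773] [-0.05  0.1   5.36 -0.15 -0.07  0.06]
tip [319.49243755 257.42007842]
```

View pics/w5.png

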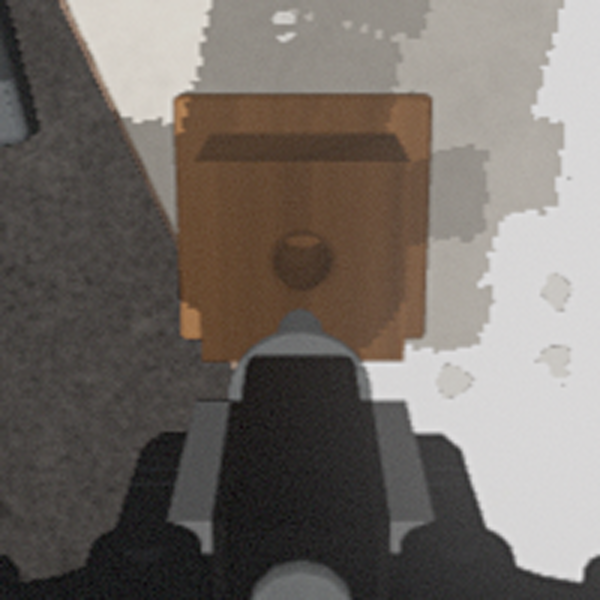

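The stand hole is at (320.7,237.3), within 1 px of prediction, so I lower the gauge.

Call:
{"op": "play_rows", "data": {"motion": [[[0, 0.07, 2.0, 0, 0, 0], [0, 0.07, 3.0, 0, 0, 0], [0, 0.07, 4.0, 0, 0, 0], [0, 0.07, 4.8, 0, 0, 0], [0, 0.07, 5.6, 0, 0, 0]]]}}

```text
time: 12.45
tool_pos: [433.8, -134.1, 86.8]
tcp_rot: [-179.8, -0.1, 79.0]
ft_force: [-0.1, 0.3, -1.6]
finger_gap: 17.1
grip_force: 70.2
```

Call:
{"op": "play_rows", "data": {"motion": [[[0, 0, 0.8, 0, 0, 0], [0, 0, 1.5, 0, 0, 0], [0, 0, 2.0, 0, 0, 0], [0, 0, 2.2, 0, 0, 0], [0, 0, 2.2, 0, 0, 0]]]}}

```text
time: 12.95
tool_pos: [433.8, -134.0, 65.5]
tcp_rot: [-179.8, -0.1, 79.0]
ft_force: [0.5, 0.4, -1.3]
finger_gap: 17.3
grip_force: 70.2
```

Call:
{"op": "play_rows", "data": {"motion": [[[0, 0, 0.1, 0, 0, 0], [0, 0, 0.15, 0, 0, 0], [0, 0, 0.15, 0, 0, 0]]]}}

```text
time: 13.25
tool_pos: [434.0, -134.2, 65.3]
tcp_rot: [-179.8, -0.1, 79.0]
ft_force: [-7.3, 2.5, 15.1]
finger_gap: 17.4
grip_force: 72.4
```

Call:
{"op": "play_rows", "data": {"motion": [[[0, 0, 0, 0, 0, 0], [0, 0, 0, 0, 0, 0], [0, 0, 0, 0, 0, 0], [0, 0, 0, 0, 0, 0], [0, 0, 0, 0, 0, 0]]], "jaw": 0.8}}

```text
time: 13.75
tool_pos: [433.6, -134.0, 63.7]
tcp_rot: [-179.8, -0.1, 79.0]
ft_force: [0.0, 0.5, 0.1]
finger_gap: 68.4
grip_force: 0.0
```

Call:
{"op": "play_rows", "data": {"motion": [[[0, 0, -2, 0, 0, 0], [0, 0, -5, 0, 0, 0], [0, 0, -9, 0, 0, 0], [0, 0, -12.5, 0, 0, 0], [0, 0, -12.5, 0, 0, 0]]]}}

```text
time: 14.25
tool_pos: [437.2, -135.5, 194.8]
tcp_rot: [179.7, 0.1, 79.0]
ft_force: [1.0, -0.2, 0.7]
finger_gap: 68.3
grip_force: 0.0
```

```bash
python3 - <<'E'
from h import *
from bench import sensors
q=sensors.sense();print(q["joint_pos"].round(0))
T=rackR(6.2,25,0);z=T.as_matrix()[:,2];print(T.as_matrix().round(2))
b=np.array([595.4,10,85.9]);r=to(b-40*z,T);print(b-40*z,r)
for f in (.2,.4,.6,.8):
  print((r*f).round(1))
E
```

```text
[-24. -14. 110.   0.  84. -13.]
[[ 0.9   0.11  0.42]
 [ 0.1  -0.99  0.05]
 [ 0.42  0.   -0.91]]
[578.59414591   8.1743     122.15231148] [ 16.81  11.1    7.31 -15.56  21.36  71.66]
[ 3.4  2.2  1.5 -3.1  4.3 14.3]
[ 6.7  4.4  2.9 -6.2  8.5 28.7]
[10.1  6.7  4.4 -9.3 12.8 43. ]
[ 13.4   8.9   5.8 -12.4  17.1  57.3]
```

Call:
{"op": "play_rows", "data": {"motion": [[[2, 1, 0.3, -1.7, 2.3, 7.8], [4, 2.3, 0.7, -3.4, 4.7, 15.6], [6, 3.6, 1.1, -5.1, 7.0, 23.4], [8, 4.9, 1.8, -6.8, 9.3, 31.3], [10, 6.2, 2.5, -8.5, 11.6, 39.1]]]}}

```text
time: 14.75
tool_pos: [514.4, -47.3, 163.0]
tcp_rot: [176.2, -13.5, 39.8]
ft_force: [-0.1, -0.2, -0.2]
finger_gap: 68.0
grip_force: 0.0
```

Call:
{"op": "play_rows", "data": {"motion": [[[0, 0, 0, 0, 0, 0], [0, 0, 0, 0, 0, 0]]]}}

```text
time: 14.95
tool_pos: [513.2, -47.7, 162.9]
tcp_rot: [176.1, -13.3, 40.4]
ft_force: [-0.7, -0.4, 0.0]
finger_gap: 68.3
grip_force: 0.0
```

```bash
python3 - <<'E'
from h import *
T=rackR(6.2,25,0);z=T.as_matrix()[:,2]
b=np.array([595.4,10,85.9]);r=to(b-40*z,T);print(r)
for f in (.25,.5,.75):print((r*f).round(1))
E
```

```text
[ 7.43 -0.42  5.94 -7.49 10.23 32.66]
[ 1.9 -0.1  1.5 -1.9  2.6  8.2]
[ 3.7 -0.2  3.  -3.7  5.1 16.3]
[ 5.6 -0.3  4.5 -5.6  7.7 24.5]
```

Call:
{"op": "play_rows", "data": {"motion": [[[1.9, -0.1, 1.0, -1.9, 2.5, 7.5], [3.7, -0.2, 2.2, -3.7, 5.1, 15.3], [5.6, -0.3, 3.6, -5.6, 7.7, 23.1], [7.4, -0.4, 4.9, -7.1, 9.8, 31.0], [7.43, -0.42, 5.94, -7.5, 10.2, 32.7]]]}}

```text
time: 15.45
tool_pos: [580.3, 8.4, 123.1]
tcp_rot: [-180.0, -25.2, 5.8]
ft_force: [-0.1, -0.1, -0.4]
finger_gap: 68.3
grip_force: 0.0
```

Call:
{"op": "play_rows", "data": {"motion": [[[0, 0, 0, 0, 0, 0], [0, 0, 0, 0, 0, 0], [0, 0, 0, 0, 0, 0]]]}}

```text
time: 15.75
tool_pos: [580.1, 7.0, 124.1]
tcp_rot: [180.0, -25.1, 6.0]
ft_force: [0.6, 0.4, 0.2]
finger_gap: 68.3
grip_force: 0.0
```

```bash
python3 - <<'E'
from h import *
w=snap('wrist','w6');P=w["pose"]
T=rackR(6.2,25,0);z=T.as_matrix()[:,2];b=np.array([595.4,10,85.9])
print(to(b+35*z,T),[proj(w,b+T.apply([i,j,0]),P).round(0) for i,j in ((20,20),(-20,20),(20,-20),(-20,-20),(0,0))])
E
```

```text
15.75 [580.1   7.  124.1] [180.  -25.1   6. ] 68.2503414638409
[-0.24 -0.15  7.62  0.12 -0.14 -0.2 ] [array([351., 237.]), array([350., 303.]), array([278., 238.]), array([281., 304.]), array([315., 271.])]
```

View pics/w6.png

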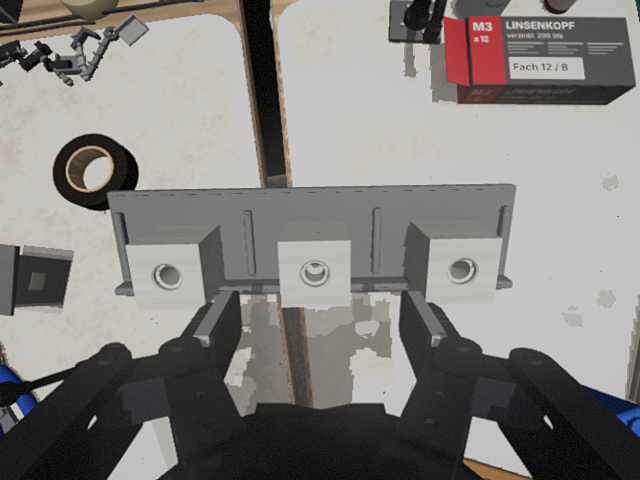

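The middle bore is at (315,272) as predicted, and the fingers straddle the block clear of its neighbours. Now I go down and grip it.

Call:
{"op": "play_rows", "data": {"motion": [[[-0.2, -0.15, 2.5, 0, 0, 0], [-0.2, -0.15, 5, 0, 0, 0], [-0.2, -0.15, 6.6, 0, 0, 0], [-0.2, -0.15, 7.4, 0, 0, 0], [-0.2, -0.15, 7.5, 0, 0, 0]]], "jaw": 0.72}}

```text
time: 16.3
tool_pos: [609.1, 12.1, 53.6]
tcp_rot: [-180.0, -25.0, 5.9]
ft_force: [-0.5, -0.0, 0.3]
finger_gap: 61.4
grip_force: 0.0
```

Call:
{"op": "play_rows", "data": {"motion": [[[0, 0, 0, 0, 0, 0], [0, 0, 0, 0, 0, 0], [0, 0, 0, 0, 0, 0], [0, 0, 0, 0, 0, 0], [0, 0, 0, 0, 0, 0]]], "jaw": 0, "squeeze": 60}}

```text
time: 16.8
tool_pos: [610.0, 12.3, 55.7]
tcp_rot: [180.0, -25.2, 6.0]
ft_force: [-4.0, -0.8, 6.5]
finger_gap: 39.3
grip_force: 61.1
```

Call:
{"op": "play_rows", "data": {"motion": [[[0, 0, -0.8, 0, 0, 0], [0, 0, -2, 0, 0, 0], [0, 0, -4.5, 0, 0, 0], [0, 0, -7.5, 0, 0, 0], [0, 0, -10, 0, 0, 0]]]}}

```text
time: 17.3
tool_pos: [566.2, 8.0, 146.0]
tcp_rot: [-180.0, -25.1, 5.9]
ft_force: [0.8, 0.7, -1.3]
finger_gap: 39.3
grip_force: 61.8
```

```bash
python3 - <<'E'
from h import *
from bench import sensors
q=sensors.sense();print(q["joint_pos"].round(0),q["tool_pos"],q["finger_gap"])
s=load("scene")
print("bin",[onz(s,p,z).round(0) for p,z in (((397,295),32),((466,237),61),((536,270),61),((475,357),0),((474,336),32))],"flat part",[onz(s,p,5).round(0) for p in ((476,309),(462,288),(490,318))])
print(to([600,-290,190],[180,0,-10]))
E
```

```text
[ -8. -18. 122.   8.  52.  72.] [566.21424463   8.03923418 145.96778612] 39.31851994424542
bin [array([ 517., -242.,   32.]), array([ 692., -288.,   61.]), array([ 680., -426.,   61.]), array([ 496., -399.,    0.]), array([ 507., -386.,   32.])] flat part [array([ 589., -361.,    5.]), array([ 623., -321.,    5.]), array([ 583., -390.,    5.])]
[  2.12  29.99  -3.89  -3.51 -24.9   15.69]
```

```bash
python3 - <<'E'
from h import *
r=to([570,-308,160],[180,0,-9]);print(r)
for f in (.14,.28,.42,.56,.7):print((r*f).round(2).tolist())
E
```

```text
[ -2.03  31.47  -2.51  -3.3  -24.92  14.71]
[-0.28, 4.41, -0.35, -0.46, -3.49, 2.06]
[-0.57, 8.81, -0.7, -0.92, -6.98, 4.12]
[-0.85, 13.22, -1.05, -1.39, -10.47, 6.18]
[-1.14, 17.62, -1.41, -1.85, -13.96, 8.24]
[-1.42, 22.03, -1.76, -2.31, -17.44, 10.3]
```

Call:
{"op": "play_rows", "data": {"motion": [[[-0.3, 4.4, -1.0, -0.5, -3.5, 2.1], [-0.6, 8.8, -1.4, -0.9, -7.0, 4.1], [-0.85, 13.2, -1.7, -1.4, -10.5, 6.2], [-1.1, 17.6, -2.0, -1.9, -14.0, 8.2], [-1.4, 22.0, -2.2, -2.3, -17.4, 10.3]]]}}

```text
time: 17.8
tool_pos: [567.7, -214.9, 159.6]
tcp_rot: [-179.3, -7.5, -4.7]
ft_force: [0.1, 0.6, -1.7]
finger_gap: 39.4
grip_force: 61.8
```

Call:
{"op": "play_rows", "data": {"motion": [[[0, 0, 0, 0, 0, 0], [0, 0, 0, 0, 0, 0]]]}}

```text
time: 18.0
tool_pos: [567.7, -213.7, 158.0]
tcp_rot: [-179.2, -7.5, -4.7]
ft_force: [-0.8, -0.8, -1.7]
finger_gap: 39.7
grip_force: 62.0
```

```bash
python3 - <<'E'
from h import *
print(to([570,-308,120],[180,0,-9]))
E
```

```text
[ 0.51  9.43  3.78 -1.05 -7.46  4.3 ]
```

Call:
{"op": "play_rows", "data": {"motion": [[[0.2, 4.5, 0.3, -0.5, -3.7, 2.1], [0.5, 9.0, 1.0, -1.0, -7.4, 4.3], [0.5, 9.4, 3.8, -1.05, -7.5, 4.3], [0.5, 9.4, 3.8, -1.05, -7.5, 4.3], [0.5, 9.4, 3.8, -1.05, -7.5, 4.3]]]}}

```text
time: 18.5
tool_pos: [569.8, -305.1, 120.0]
tcp_rot: [-180.0, 0.1, -8.8]
ft_force: [0.1, -0.1, -0.7]
finger_gap: 39.3
grip_force: 61.8
```

```bash
python3 - <<'E'
from h import *
w=snap('wrist','w7');P=w["pose"]
# floor / rim check: grey profile along world lines, sampled at rim height through block position
g=cv2.cvtColor(w["pixels"],cv2.COLOR_RGB2GRAY)
def val(X):
    u,v=proj(w,X,P);return int(g[int(v),int(u)]) if 0<=u<640 and 0<=v<480 else -1
print("y sweep x=640,z=5:",[(y,val([640,y,5])) for y in range(-440,-220,8)])
print("x sweep y=-300,z=61",[(x,val([x,-300,61])) for x in range(600,730,8)])
s=snap('scene','s7')
E
```

```text
18.5 [ 569.8 -305.1  120. ] [-1.8e+02  1.0e-01 -8.8e+00] 39.25362074406065
y sweep x=640,z=5: [(-440, 102), (-432, 100), (-424, 134), (-416, 136), (-408, 213), (-400, 212), (-392, 118), (-384, 116), (-376, 120), (-368, 117), (-360, 117), (-352, 118), (-344, 113), (-336, 116), (-328, 117), (-320, 117), (-312, 116), (-304, 116), (-296, 117), (-288, 117), (-280, 138), (-272, 131), (-264, 162), (-256, 159), (-248, 155), (-240, 168), (-232, 167), (-224, 216)]
x sweep y=-300,z=61 [(600, 66), (608, 80), (616, 82), (624, 80), (632, 81), (640, 117), (648, 115), (656, 115), (664, 117), (672, 117), (680, 214), (688, 89), (696, 210), (704, 212), (712, -1), (720, -1), (728, -1)]
18.55 [ 570.6 -305.5  121.4] [ 1.8e+02 -1.0e-01 -8.8e+00] 39.56735239020594
```

Call:
{"op": "play_rows", "data": {"motion": [[[0, 0.2, 3, 0, 0, 0], [0, 0.2, 6, 0, 0, 0], [0, 0.2, 8.2, 0, 0, 0], [0, 0.2, 9.2, 0, 0, 0], [0, 0.2, 9.8, 0, 0, 0]]]}}

```text
time: 19.1
tool_pos: [570.6, -308.6, 23.1]
tcp_rot: [179.9, -0.1, -8.9]
ft_force: [0.6, -0.2, -1.3]
finger_gap: 39.4
grip_force: 61.9
```

Call:
{"op": "play_rows", "data": {"motion": [[[0, 0, 0.2, 0, 0, 0], [0, 0, 0.3, 0, 0, 0], [0, 0, 0.3, 0, 0, 0]]]}}

```text
time: 19.4
tool_pos: [571.1, -309.7, 20.9]
tcp_rot: [179.9, -0.1, -8.9]
ft_force: [0.5, -0.0, -2.1]
finger_gap: 39.0
grip_force: 61.9
```

Call:
{"op": "play_rows", "data": {"motion": [[[0, 0, 0.2, 0, 0, 0], [0, 0, 0.35, 0, 0, 0], [0, 0, 0.35, 0, 0, 0]]]}}

```text
time: 19.7
tool_pos: [570.2, -309.2, 15.8]
tcp_rot: [180.0, -0.0, -8.9]
ft_force: [-0.0, 0.3, -1.0]
finger_gap: 39.4
grip_force: 61.9
```

Call:
{"op": "play_rows", "data": {"motion": [[[0, 0, 0, 0, 0, 0], [0, 0, 0, 0, 0, 0], [0, 0, 0, 0, 0, 0], [0, 0, 0, 0, 0, 0]]], "jaw": 0.62}}

```text
time: 20.1
tool_pos: [570.4, -309.3, 16.2]
tcp_rot: [179.9, -0.0, -8.9]
ft_force: [0.0, -0.0, 0.4]
finger_gap: 53.2
grip_force: 0.0
```

Call:
{"op": "play_rows", "data": {"motion": [[[0, 0, -2, 0, 0, 0], [0, 0, -6, 0, 0, 0], [0, 0, -10, 0, 0, 0], [0, 0, -15, 0, 0, 0], [0, 0, -20, 0, 0, 0]]]}}

```text
time: 20.6
tool_pos: [569.7, -308.7, 217.5]
tcp_rot: [180.0, 0.0, -8.9]
ft_force: [0.9, -0.7, -0.5]
finger_gap: 52.7
grip_force: 0.0
```

Call:
{"op": "play_rows", "data": {"motion": [[[0, 0, 0, 0, 0, 0], [0, 0, 0, 0, 0, 0], [0, 0, 0, 0, 0, 0], [0, 0, 0, 0, 0, 0], [0, 0, 0, 0, 0, 0]]]}}

```text
time: 21.1
tool_pos: [569.4, -308.5, 213.9]
tcp_rot: [-180.0, 0.1, -8.9]
ft_force: [-0.8, -0.1, 0.7]
finger_gap: 53.0
grip_force: 0.0
```

```bash
python3 - <<'E'
from h import *
w=snap('wrist','w8');P=w["pose"];s=snap('scene','s8');d=snap('side','d8')
s0,d0=load('scene'),load('side')
# numeric check: difference vs start pictures around objects
for n,a,b,X in (("gauge top",s,s0,[434.4,-134.4,80]),("stand/gauge side",d,d0,[434.4,-134.4,80]),("block L",s,s0,[584,94,75]),("block R",s,s0,[604,-74,75]),("bottle",s,s0,[444,-44,40]),("lamp",s,s0,[516,164,40]),("lampside",d,d0,[516,164,40]),("blkM",s,s0,[595,10,75]),("box",s,s0,[571,-310,25])):
    u,v=proj(a,np.array(X,float)).astype(int);k=10
    A=a["pixels"][v-k:v+k,u-k:u+k].astype(int);B=b["pixels"][v-k:v+k,u-k:u+k].astype(int)
    print(n,(u,v),abs(A-B).mean().round(1))
g=cv2.cvtColor(w["pixels"],cv2.COLOR_RGB2GRAY)
u,v=proj(w,np.array([571,-310,50.]),P);print(u,v);print(g[int(v)-60:int(v)+61:8,int(u)-60:int(u)+61:8])
E
```

```text
21.1 [ 569.4 -308.5  213.9] [-1.8e+02  1.0e-01 -8.9e+00] 52.98789758279865
21.15 [ 569.6 -308.6  214.3] [-1.8e+02  1.0e-01 -8.9e+00] 53.01025893988188
21.2 [ 569.8 -308.7  214.7] [ 1.8e+02  1.0e-01 -8.9e+00] 53.1109762046208
gauge top (np.int64(315), np.int64(276)) 8.4
stand/gauge side (np.int64(368), np.int64(228)) 21.9
block L (np.int64(264), np.int64(189)) 45.3
block R (np.int64(341), np.int64(213)) 9.7
bottle (np.int64(276), np.int64(269)) 22.6
lamp (np.int64(216), np.int64(208)) 4.5
lampside (np.int64(330), np.int64(381)) 11.4
blkM (np.int64(301), np.int64(200)) 27.7
box (np.int64(446), np.int64(295)) 4.1
320.10105458175565 215.28690207363553
[[161 139 155  82  81  81  81  79 115 118 120 116 119 117 118 117]
 [158 137 155  79  81  79  81  78  82  80 116  83 117 121 118 120]
 [161 134 143  81  81  78  80  81  81  78  41  46  53 114 112 117]
 [135 115 149  83  81  78  78  81  80  84  52  54  58  72  73 113]
 [134 116 130  67  70  69  68  75  82  81  50  53  57  74  74  73]
 [136 113 129  68  72  92  99  96  95  93  95  82  68  57  77  79]
 [134 120 129  69  72 129 131 128 131 128 158  84  89  86 112  79]
 [133 112 132  68  73 131 129 125 128 130 126  93  84 108 108 122]
 [133 118 127  77  74 132 128 104 117 128 130 108 110 111 111 124]
 [107 128 131  82  79 128 127 127 128 129 128 111 111 115 114 125]
 [ 99 194 197 137 132 128 126 129 127 130 126 202 195 195 214 212]
 [121 190 193 194 195 199 131 130 132 196 195 196 194 195 212 211]
 [119 190 196 196 194 130 130 130 172 194 210 195 196 211 210 212]
 [172 114 105 105 103 103 102 103 100 107 115 128 138 158 213 213]
 [205 203 202 201 203 137 135 123 137 124 112 115 111 111 114 114]
 [215 213 215 214 168 145 144 212 204 198 197 196 197 211 213 213]]
```

```bash
python3 - <<'E'
from h import *
s0,d0,s,d=load('scene'),load('side'),load('s8'),load('d8')
E=lambda i:cv2.magnitude(*[cv2.Sobel(cv2.cvtColor(i,cv2.COLOR_RGB2GRAY).astype(np.float32),-1,a,b) for a,b in((1,0),(0,1))])
for nm,a0,a in(("scene",s0,s),("side",d0,d)):
  e0,e=E(a0["pixels"]),E(a["pixels"])
  for n,X in(("gauge",[434,-134,75]),("L",[584,94,70]),("R",[604,-74,70]),("bottle",[444,-44,45]),("lamp",[516,164,50])):
    u,v=proj(a,np.array(X,float)).astype(int);k=18
    m=cv2.matchTemplate(e[v-k-12:v+k+12,u-k-12:u+k+12],e0[v-k:v+k,u-k:u+k],cv2.TM_CCOEFF_NORMED)
    _,c,_,p=cv2.minMaxLoc(m);print(nm,n,(u,v),"shift",p[0]-12,p[1]-12,round(c,2))
E
```

```text
scene gauge (np.int64(315), np.int64(279)) shift 0 0 0.92
scene L (np.int64(264), np.int64(191)) shift 0 0 0.73
scene R (np.int64(341), np.int64(215)) shift 0 0 0.94
scene bottle (np.int64(275), np.int64(267)) shift 0 0 0.8
scene lamp (np.int64(216), np.int64(204)) shift 0 0 1.0
side gauge (np.int64(369), np.int64(231)) shift 0 0 0.8
side L (np.int64(280), np.int64(329)) shift 1 0 0.6
side R (np.int64(272), np.int64(256)) shift 0 0 0.87
side bottle (np.int64(367), np.int64(276)) shift 0 0 0.9
side lamp (np.int64(330), np.int64(377)) shift 0 0 0.89
```

The gauge, both good blocks, the bottle and the lamp post have not shifted from where they started, and the bad block stands in the box.

```bash
python3 -c "
from bench import job
print(job.hand_in())"
```

```text
the job is handed in; nothing more can be done
None
```

The job is handed in at 21 s: the left and right blocks took the pin to its shoulder, the middle one stopped at 16 mm and is now in the box, and the gauge is back down in its stand; I viewed 11 pictures, one over the limit of 10.

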